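# Put the twine reels away in the catch-locked tub

### The job

Put every reel of kitchen twine away in the white tub: slide its red safety tab clear so that the black-barred catch can be swung right up and back, take the green cover off, slide each reel up off its post and set it down inside the tub. Then set the cover back squarely so it sits level on the rim, swing the catch fully down over it and slide the red tab home again to lock it. Leave the mug, jar and bowl where they are.

Things in the scene. Friction and masses are not known exactly. Their poses are not given: they have to be found in the camera images.
- tub: White open tub fixed to the worktop, 148 (x) x 248 (y) x 75 high, walls and floor 4, inside 140 x 240. Origin: centre of its underside, on the worktop; floor 4 above it, rim 75; z up. On its +y end (y 125 to 195, x -60 to 60) stands a grey catch pod 70 high. It stands left or right of the rack, turned by up to 0.2 rad.
- tub_in (a point): Centre of the tub's inner floor (4 mm above tub's origin).
- cover: Loose green cover, about 0.28 kg: plate 154 (x) x 254 (y) x 6, with a block 133 x 233 x 8 deep below it that drops inside the rim with 3.5 mm play all round. Origin: centre of the plate's underside (seated: 75 above the tub's origin, x, y, yaw as the tub's, half a turn equal; on the worktop: 8 above it). Starts seated under the catch. Free worktop for it: on the robot's side of tub and rack.
- cover_grip (a point): Top middle of the black grip on the cover: 16 thick (cover x), 44 long (cover y), 30 high, from 6 to 36 above the cover's origin. Pinch it across x.
- tab (a joint): Red safety tab, slides along the tub's +x: 0 = locked (right behind the steel lug of the catch, which then cannot lift), 0.032 m = clear, at the end stop; the lug is clear from 0.020. About 2 N of friction, stays where left. It cannot go home while the catch is up (the lug is in the way).
- tab_top (a point): Middle of the top face of the red tab, an upright block 16 (x) x 28 (y) x 56 high, top 127 above the worktop; at joint 0 it is at tub x 0, y 176. Pinch it across x from above (tips at most 32 below the top), or push it. The steel lug stands 3 mm off its -y side: 16 wide, top 109 above the worktop when the catch is down.
- bail (a joint): Main catch: steel bail hinged at catch_hinge about the tub's x axis. 0 = down, its two rubber feet 1 mm above the cover (tub x -46 and 46, y 105); grows as its bar swings up, then over towards the tub's +y end; end stop 1.75 rad. Hinge friction 0.1 N m (about 2 N at the bar) holds it wherever it is left.
- catch_hinge (a point): Middle of the catch's hinge axis: tub-frame x 0, y 155, z 81.
- catch_bar (a point): Middle of the catch's black round bar, 14 thick, along the tub's x, 92 long between two steel side arms 8 thick at x -46 and 46; 79 from the hinge axis. Catch down: tub y 80, z 107 (26 over the cover plate). Pinch it from above across the tub's y, fingers between the arms; it turns in the fingers as it swings.
- rack: Wooden board fixed to the worktop, 90 (x) x 290 (y) x 15 high, with three upright steel posts 20 mm thick at local y -100, 0 and 100, reaching 75 above the worktop. Origin: centre of its underside. Turned by up to 0.2 rad.
- rack_mid (a point): Top of the board, at the foot of the middle post.
- reel_cream: Reel of cream twine with wooden six-sided flanges, about 0.11 kg: 58 across the flats (facing its local directions 0, 60, 120 degrees), 67 over corners, 50 high along its z, 26 mm hole along z. Origin: its centre. Starts on a post of the rack (centre 40 above the worktop, post 10 proud of it): lift 65 to clear. May be absent.
- reel_red: Reel of red twine with wooden six-sided flanges, about 0.11 kg: 58 across the flats (facing its local directions 0, 60, 120 degrees), 67 over corners, 50 high along its z, 26 mm hole along z. Origin: its centre. Starts on a post of the rack (centre 40 above the worktop, post 10 proud of it): lift 65 to clear. May be absent.
- reel_blue: Reel of blue twine with wooden six-sided flanges, about 0.11 kg: 58 across the flats (facing its local directions 0, 60, 120 degrees), 67 over corners, 50 high along its z, 26 mm hole along z. Origin: its centre. Starts on a post of the rack (centre 40 above the worktop, post 10 proud of it): lift 65 to clear. May be absent.
- mug: Blue mug, 80 across, 90 high, handle at +y; a bystander beyond the work. Origin: centre of its underside.
- spice_jar: Jar with an orange cap, 60 across, 100 high; a bystander. Origin: centre of its underside.
- bowl: White ramekin bowl, 90 across, 50 high; a bystander. Origin: centre of its underside.
Not all that is in view belongs to the job. What is shaped like the reel_red but turquoise is not meant.

How it is judged:
On the way, in this order (a step that is already met when the one before it is completed fails the run):
1. the red tab is slid clear while the catch is still down (value of joint tab above 0.022 m and value of joint bail below 0.2 rad), for 0.1 s.
2. the catch is swung up and back (value of joint bail above 1.35 rad), for 0.2 s.
3. the cover is off the tub ((horizontal distance between cover and tub above 0.11 m or height (world z) of cover above 0.14 m)), for 0.2 s.
4. every reel is inside the tub and let go (x of reel_cream in the frame of tub between -0.07 and 0.07 m and y of reel_cream in the frame of tub between -0.12 and 0.12 m and z of each of reel_cream, reel_red, reel_blue in the frame of tub below 0.05 m and x of reel_red in the frame of tub between -0.07 and 0.07 m and y of reel_red in the frame of tub between -0.12 and 0.12 m and x of reel_blue in the frame of tub between -0.07 and 0.07 m and y of reel_blue in the frame of tub between -0.12 and 0.12 m and contact force between the fingers and reel_cream below 0.2 N and contact force between the fingers and reel_red below 0.2 N and contact force between the fingers and reel_blue below 0.2 N), for 0.3 s.
5. the cover sits level on the rim (x of reel_cream in the frame of tub between -0.07 and 0.07 m and y of reel_cream in the frame of tub between -0.12 and 0.12 m and z of each of reel_cream, reel_red, reel_blue in the frame of tub below 0.05 m and x of reel_red in the frame of tub between -0.07 and 0.07 m and y of reel_red in the frame of tub between -0.12 and 0.12 m and x of reel_blue in the frame of tub between -0.07 and 0.07 m and y of reel_blue in the frame of tub between -0.12 and 0.12 m and horizontal distance between cover and tub below 0.008 m and z of cover in the frame of tub between 0.071 and 0.079 m and angle between cover's own z axis and vertical below 0.04 rad and angle between the x axis of cover and the x axis of tub, either way round below 0.08 rad), for 0.2 s.
6. the catch is down over the cover (horizontal distance between cover and tub below 0.008 m and z of cover in the frame of tub between 0.071 and 0.079 m and angle between cover's own z axis and vertical below 0.04 rad and angle between the x axis of cover and the x axis of tub, either way round below 0.08 rad and value of joint bail below 0.08 rad), for 0.2 s.
7. the red tab is home again (value of joint bail below 0.08 rad and value of joint tab below 0.006 m), for 0.2 s.
At the end, for the whole second after the job is handed in: Every reel present is wholly inside the tub, any way up (centre under 50 mm above its underside); the cover is seated (8 mm of centre, 4 mm in height, 0.04 rad of level, 0.08 rad square); the catch is down within 0.08 rad, the red tab home within 6 mm; all at rest (all of step 5 and all of step 7 and linear speed of each of reel_cream, reel_red, reel_blue, cover below 0.02 m/s); the robot touches nothing.
It fails at once if the mug is knocked more than 40 mm from its place (distance of mug from where it was at the start of the episode above 0.04 m).
It fails at once if the spice jar is knocked more than 40 mm from its place (distance of spice_jar from where it was at the start of the episode above 0.04 m).
It fails at once if the bowl is knocked more than 40 mm from its place (distance of bowl from where it was at the start of the episode above 0.04 m).
Of reel_cream, reel_red, reel_blue only 2 to 3 are there at a start; the rules pass over those that are not, and their reading is None.
At some moment in a run one of cover may be knocked a few centimetres aside while the robot is not near it.
Once in a run the grip may slacken for a moment while it holds something.
It also fails if it takes over 208 s, if anything falls off the work surface, if the arm or the gripper's body presses on something with over 40 N, if the wrist force passes 120 N, or if a joint passes its speed limit or range.

### The arm

A 6-joint arm with a two-finger parallel gripper is mounted at the origin on the work surface. World frame = base frame: x ahead of the robot, y to its left, z up, the work surface at z = 0. Lengths are in m, angles in rad, forces in N, time in s.
With the tool pointing down it reaches from about 0.375 to 0.9 m from the base axis. Payload 3.1 kg.
Tool frame: the origin (TCP) lies at the very end of the fingers, on their centre line; the grasp point (between the pads) lies 19 mm behind it; z points along the fingers, y is the line along which they close (so a half turn about z gives the same grasp; the last joint's range is limited). The gripper opens to 85 mm and grips with 20 to 120 N. Pads are 22 mm wide; open, the fingers measure 114 mm over their backs; the gripper's body (76 mm by 85 mm) begins 54 mm behind the grasp point. The pads swing forward as they close: fully open they stand 13 mm farther back than shut.
Start: joints at [-1.494, 0.527, 1.433, -0, 1.181, -0.178], TCP at [0.158, -0.605, 0.231] pointing down, gripper open.
Joint ranges: [-3.08, 3.08], [-0.75, 2.2], [0.22, 2.44], [-1.43, 4.57], [0, 2.65], [-2.85, 2.85]. Speed limits (rad/s): [2.79, 2.79, 3.14, 3.14, 3.14, 3.14].

### API

Orientations are given as a unit quaternion [w, x, y, z].
In Python, from bench import * gives the robot as it stands.
- The arm moves only by the tool carry_out, never from a script. Its argument "motion" is a list that holds one entry, the list of rows, each a list of 7 numbers: the turn, a rotation vector about the tool's x, y, z each as a share of 5 degrees, from -1 to 1, then the shift along the tool's x, y, z each as a share of 0.03 m, from -1 to 1, then the gripper's target within -1 to 1 (shut at 1, half-way at 0, fully open at -1). A call has 1 to 10 rows; each row shifts and turns the commanded pose from where the row before left it, along the tool's axes as they then stand; what a row does not reach is not made up. A row lasts 1/12 s, in which the tool goes at most 41.7 mm and 7.16 degrees, less where a joint would pass 70% of its speed; a pose out of reach is approached as far as the arm can. A call with a number of a shift or a turn outside -1 to 1 is refused whole. A call with a gripper value outside its range is refused whole. The fingers move at their own pace and stop on an object; "grip_force" is the grip in N (left out, the last holds). Time passes only in rows, so rows that do not move let the fingers close. It gives the time, the measured TCP pose, the force, the opening and the grip force at its end, in the units of the state.
- observe(): the state, without advancing time (a new reading comes with each control period).
- camera(name): name is "scene" or "side" or "wrist"; returns a dict with "image" (400x640x3 uint8, blue, green, red), "intrinsics" (3x3 intrinsics, pixels), "camera_from_world" (4x4, takes a point from world to camera coordinates). Camera axes: x right, y up, looking along -z (the intrinsics and any distortion apply to the point x, -y, -z); pixel columns grow to the right and rows downward; lengths in m; the calibration is good to about 2 mm. A picture is of the moment at which its call begins. There is no depth.
- close_job(): hands the job in; it is judged then, once.
The state is a dict: "time": time; "joint_pos": joint angles; "qvel": joint speeds; "tau": joint torques, N m; "ee_pos": TCP position; "tcp_rot": TCP orientation; "wrist_force": force on the tool from outside, world axes, zero at the start; "moment": the same for the moment, N m; "grip_width": finger opening in m; "grasp_force": force on a finger pad.
Only numpy, scipy, OpenCV 4.12 (cv2) and the standard library are available. Lean on these libraries where they do the work, as an engineer would, in place of code of your own. Each camera call takes 0.05 s, during which the arm holds its last target. There are 200 camera calls.

## Working session

There is one attempt and no reset: what is moved stays moved. The work goes in short steps, Python scripts to look and compute and a tool call to move; the robot and the scene stay as the last step left them, time stands still between calls to the robot, and variables do not carry over. Pictures are saved under pics/ and viewed, at most 14 in all, crops included, and the job is handed in when it is done.

Besides the shell and the picture viewer there is one more tool, called after "Call:" in YAML: its name, and indented under it one key for each argument. carry_out: Moves the arm, as the interface text tells. Shift numbers are shares of 0.03 m and turn numbers shares of 5 degrees, none past 1 either way. Its arguments: {"type":"object","properties":{"motion":{"type":"array","items":{"type":"array","items":{"type":"array","items":{"type":"number","minimum":-1,"maximum":1}}}},"grip_force":{"type":"number"}},"required":["motion"]}

```bash
mkdir -p pics
cat > h.py <<'E'
from bench import *
import numpy as np, cv2, pickle
from scipy.spatial.transform import Rotation as R
def snap(name,fn):
    c=camera(name); cv2.imwrite(f'pics/{fn}.png',c['image']); pickle.dump(c,open(f'pics/{fn}.pkl','wb')); return c
def load(fn): return pickle.load(open(f'pics/{fn}.pkl','rb'))
def ray(c,u,v,z):
    K=np.array(c['intrinsics']);T=np.array(c['camera_from_world'])
    d=np.linalg.inv(K)@[u,v,1]; d=np.array([d[0],-d[1],-d[2]])
    o=-T[:3,:3].T@T[:3,3]; d=T[:3,:3].T@d
    return o+d*(z-o[2])/d[2]
def proj(c,P):
    K=np.array(c['intrinsics']);T=np.array(c['camera_from_world'])
    p=T[:3,:3]@np.array(P)+T[:3,3]; q=K@[p[0],-p[1],-p[2]]; return q[:2]/q[2]
def tcp():
    s=observe(); q=s['tcp_rot']; return np.array(s['ee_pos']),R.from_quat([q[1],q[2],q[3],q[0]]),s
def plan(P,yaw=None,n=None):
    """tool-frame shift (in units of .03) and turn about z (in units of 5deg) to reach P with tool y axis at yaw (mod pi)"""
    p,r,s=tcp(); m=r.as_matrix(); d=m.T@(np.array(P)-p)
    dy=0
    if yaw is not None:
        t=np.array([np.cos(yaw),np.sin(yaw),0]); dl=np.arctan2(m[:,0]@t*-1,m[:,1]@t); dy=(dl+np.pi/2)%np.pi-np.pi/2
    print('now',p.round(4),'shift units',(d/.03).round(2),'turn z units',round(np.degrees(dy)/5,2),'tilt',(m[:,2]).round(3),'q6',round(s['joint_pos'][5],2))
E
python3 - <<'E'
from h import *
print(observe())
a=snap('scene','s0');b=snap('side','d0')
for c in(a,b): print(np.array(c['intrinsics']).round(1).tolist(),(-np.array(c['camera_from_world'])[:3,:3].T@np.array(c['camera_from_world'])[:3,3]).round(3))
E
```

```text
{'time': 0.0, 'joint_pos': array([-1.49349619e+00,  5.28474944e-01,  1.43387292e+00,  1.72965597e-05,
        1.18140959e+00, -1.78529106e-01]), 'qvel': array([ 0.0001034 ,  0.00076428,  0.00051485,  0.0006605 ,  0.00129917,
       -0.00017229]), 'tau': array([ 4.50157177e-04, -4.42348516e+01, -1.78023988e+01, -1.03098841e-04,
        8.56720872e-03, -3.06549293e-07]), 'ee_pos': array([ 0.15811529, -0.60394277,  0.23033757]), 'tcp_rot': array([-1.08061381e-03,  9.91829912e-01,  1.27562742e-01,  6.27490478e-05]), 'wrist_force': array([0.71721818, 0.04806378, 0.67194715]), 'moment': array([ 0.00103725, -0.0216865 , -0.01644489]), 'grasp_force': 0.0, 'grip_width': 0.08539409468083957}
[[465.0, 0.0, 316.0], [0.0, 465.0, 194.1], [0.0, 0.0, 1.0]] [ 1.409 -0.602  1.178]
[[374.4, 0.0, 315.8], [0.0, 374.4, 200.9], [0.0, 0.0, 1.0]] [0.583 0.555 0.797]
```

View pics/s0.png

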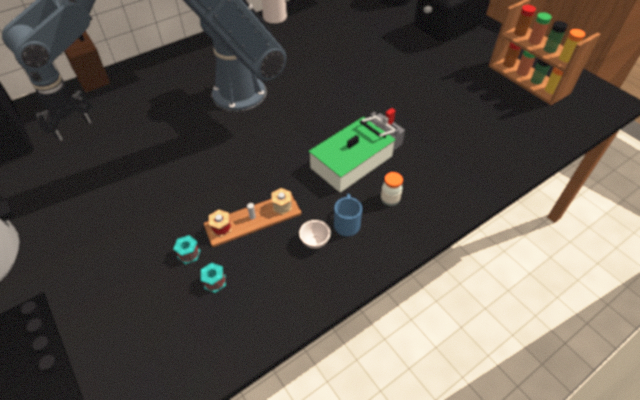

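View pics/d0.png

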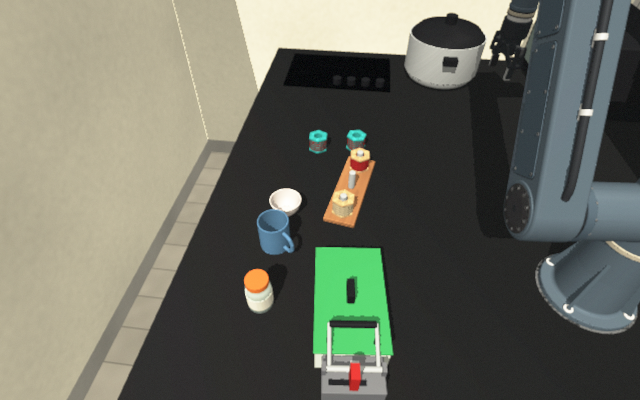

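The scene view shows the tub with its green cover at (352,153) and the red tab at (391,115). The rack holds the red reel at (220,222) and the cream reel at (282,201), and its middle post is empty at (251,212). Two turquoise decoys stand off the rack at (187,248) and (212,277). So only reel_red and reel_cream are present and blue is absent. I'll measure and confirm with one crop.

```bash
cat > m.py <<'E'
from h import *
def rect(fn,lo,hi,z,box=None,hull=True):
    c=load(fn); hsv=cv2.cvtColor(c['image'],cv2.COLOR_BGR2HSV); m=cv2.inRange(hsv,lo,hi)
    if box: 
        k=np.zeros_like(m);k[box[1]:box[3],box[0]:box[2]]=1;m=m*k
    n,l,st,_=cv2.connectedComponentsWithStats(m); i=1+np.argmax(st[1:,4]); v,u=np.where(l==i)
    P=np.array([ray(c,a,b,z)[:2] for a,b in zip(u,v)]).astype(np.float32)*1000
    return cv2.minAreaRect(P)
if __name__=='__main__':
    for fn in('s0','d0'):
        print(fn,'cover',rect(fn,(50,100,60),(70,255,255),.081))
    print('rack s',rect('s0',(5,80,80),(18,255,255),.015,(190,190,310,250)))
    print('rack d',rect('d0',(5,80,80),(18,255,255),.015,(310,140,390,230)))
    for fn,pts in(('s0',[(220,215),(282,194),(251,206)]),('d0',[(360,153),(345,197),(352.5,173)])):
        c=load(fn); print([ray(c,*p,.075)[:2].round(3).tolist() for p in pts])
    a=load('s0')['image'][180:300,160:310];b=load('d0')['image'][120:400,220:420]
    cv2.imwrite('pics/c1.png',np.hstack([cv2.resize(a,(380,304),interpolation=3) if 0 else cv2.copyMakeBorder(cv2.resize(a,(390,312),interpolation=2),0,248,0,0,0),cv2.resize(b,(400,560),interpolation=2)]))
E
python3 m.py
```

```text
s0 cover ((563.3226928710938, 129.687744140625), (159.6963348388672, 258.0690002441406), 5.902406215667725)
d0 cover ((563.1400146484375, 131.5648956298828), (155.77749633789062, 256.3275451660156), 6.097261905670166)
rack s ((573.7935180664062, -271.0711669921875), (296.6831970214844, 132.58921813964844), 78.90755462646484)
rack d ((578.001220703125, -291.650390625), (349.0371398925781, 92.44789123535156), 79.42050170898438)
[[0.564, -0.365], [0.603, -0.172], [0.588, -0.273]]
[[0.563, -0.365], [0.595, -0.168], [0.58, -0.269]]
```

View pics/c1.png

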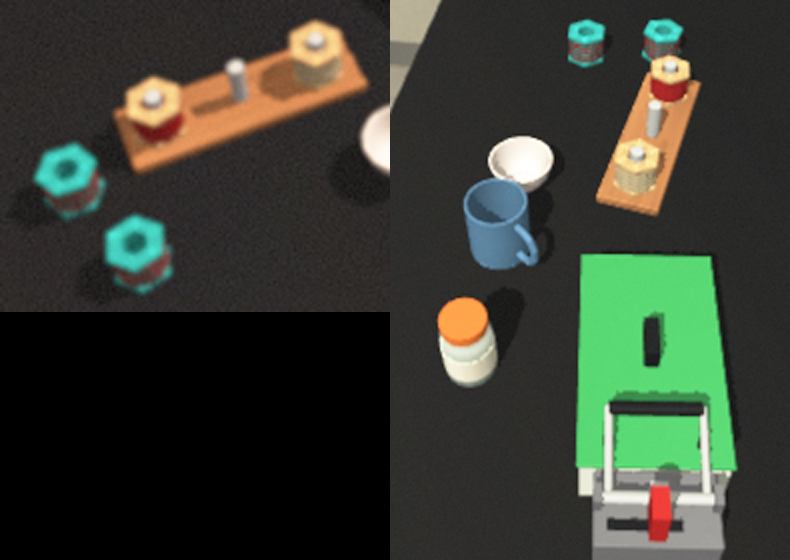

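Cream and red are the two on the rack, and the turquoise pair are decoys. The tub is at about (0.563, 0.131) with a yaw of 6°. Next I check the tab and plan the first move.

```bash
cat >> h.py <<'E'
TUB=np.array([.5632,.1306]);TY=np.radians(6.0)
def tw(x,y,z): return np.array([TUB[0]+np.cos(TY)*x-np.sin(TY)*y,TUB[1]+np.sin(TY)*x+np.cos(TY)*y,z])
E
python3 - <<'E'
from h import *
d=load('d0');s=load('s0')
print(tw(0,176,.127) if 0 else tw(0,.176,.127))
for c in(d,s):
    m=cv2.inRange(cv2.cvtColor(c['image'],cv2.COLOR_BGR2HSV),(0,150,120),(4,255,255)); m[:90]=0; m[:, :340]=0;m[:,410:]=0
    v,u=np.where(m>0); print(len(u),u.min(),u.max(),v.min(),v.max(),'model top',proj(c,tw(0,.176,.127)),'base',proj(c,tw(0,.19,.071)),'bar',proj(c,tw(0,.08,.107)))
plan([.5,0,.23]); plan([.545,.3055,.23],TY)
E
```

```text
[0.54480299 0.30563585 0.127     ]
411 349 367 160 389 model top [355.77094324 370.56482769] base [353.81913433 390.06511327] bar [352.37870168 323.6200064 ]
85 386 394 108 123 model top [389.43772632 110.4117735 ] base [390.38292176 120.94448826] bar [369.22758684 127.57450448]
now [ 0.1581 -0.604   0.2304] shift units [ 16.12 -16.6    0.05] turn z units 0.0 tilt [-0.     0.002 -1.   ] q6 -0.18
now [ 0.1581 -0.604   0.2304] shift units [ 20.15 -26.07   0.07] turn z units -16.27 tilt [-0.     0.002 -1.   ] q6 -0.18
```

Call:
carry_out:
  motion:
    - [[0,0,0,0.95,-0.97,0,0],[0,0,0,0.95,-0.97,0,0],[0,0,0,0.95,-0.97,0,0],[0,0,0,0.95,-0.97,0,0],[0,0,0,0.95,-0.97,0,0],[0,0,0,0.95,-0.97,0,0],[0,0,0,0.95,-0.97,0,0],[0,0,0,0.95,-0.97,0,0],[0,0,0,0.95,-0.97,0,0],[0,0,0,0.95,-0.97,0,0]]

```text
time: 0.93
ee_pos: [0.3606, -0.249, 0.2312]
tcp_rot: [-0.0, 0.992, 0.127, -0.0]
wrist_force: [0.3, 0.2, -0.3]
grip_width: 0.0427
grasp_force: 0.0
```

Call:
carry_out:
  motion:
    - [[0,0,0,0.95,-0.97,0,0],[0,0,0,0.95,-0.97,0,0],[0,0,0,0.95,-0.97,0,0],[0,0,0,0.95,-0.97,0,0],[0,0,0,0.95,-0.97,0,0],[0,0,0,0.95,-0.97,0,0],[0,0,0,0.95,-0.97,0,0]]

```text
time: 1.52
ee_pos: [0.5021, -0.0013, 0.2311]
tcp_rot: [-0.0, 0.992, 0.128, -0.0]
wrist_force: [0.6, -0.4, -0.2]
grip_width: 0.0429
grasp_force: 0.0
```

Call:
carry_out:
  motion:
    - [[0,0,0,0.4,-0.95,0,0],[0,0,0,0.4,-0.95,0,0],[0,0,0,0.4,-0.95,0,0],[0,0,0,0.4,-0.95,0,0],[0,0,0,0.4,-0.95,0,0],[0,0,0,0.4,-0.95,0,0],[0,0,0,0.4,-0.95,0,0],[0,0,0,0.4,-0.95,0,0],[0,0,0,0.4,-0.95,0,0],[0,0,0,0.4,-0.95,0,0]]

```text
time: 2.35
ee_pos: [0.5453, 0.3041, 0.2308]
tcp_rot: [0.0, 0.992, 0.128, -0.001]
wrist_force: [0.1, -1.1, -0.6]
grip_width: 0.043
grasp_force: 0.0
```

Call:
carry_out:
  motion:
    - [[0,0,-1,0,0,0,0],[0,0,-1,0,0,0,0],[0,0,-1,0,0,0,0],[0,0,-1,0,0,0,0],[0,0,-1,0,0,0,0],[0,0,-1,0,0,0,0],[0,0,-1,0,0,0,0],[0,0,-1,0,0,0,0],[0,0,-1,0,0,0,0],[0,0,-1,0,0,0,0]]

```text
time: 3.18
ee_pos: [0.5453, 0.3025, 0.2307]
tcp_rot: [-0.0, 0.844, 0.537, -0.001]
wrist_force: [-1.0, 1.0, -0.5]
grip_width: 0.0428
grasp_force: 0.0
```

Call:
carry_out:
  motion:
    - [[0,0,-1,0,0,0,0],[0,0,-1,0,0,0,0],[0,0,-1,0,0,0,0],[0,0,-1,0,0,0,0],[0,0,-1,0,0,0,0],[0,0,-1,0,0,0,0],[0,0,-0.3,0,0,0,0],[0,0,0,0,0,0,0]]

```text
time: 3.85
ee_pos: [0.5453, 0.3025, 0.2307]
tcp_rot: [-0.0, 0.668, 0.744, -0.001]
wrist_force: [-0.7, -0.3, 0.4]
grip_width: 0.0426
grasp_force: 0.0
```

Run:
```python
from h import *
plan([.5448,.3056,.1],TY); c=snap('wrist','w0')
m=cv2.inRange(cv2.cvtColor(c['image'],cv2.COLOR_BGR2HSV),(0,150,100),(5,255,255));v,u=np.where(m>0)
print(len(u)); 
n,l,st,ce=cv2.connectedComponentsWithStats(m);print(st[1:],ce[1:],proj(c,tw(0,.176,.127)))
print(ray(c,*ce[1:][np.argmax(st[1:,4])],.127))
```

```text
now [0.5453 0.3025 0.2307] shift units [ 0.11 -0.    4.36] turn z units 0.04 tilt [-0.001 -0.    -1.   ] q6 0.22
690
[[314 167  19  42 690]] [[322.97681159 187.61014493]] [322.61975471 196.20100116]
[0.54424716 0.3138467  0.127     ]
```

View pics/w0.png

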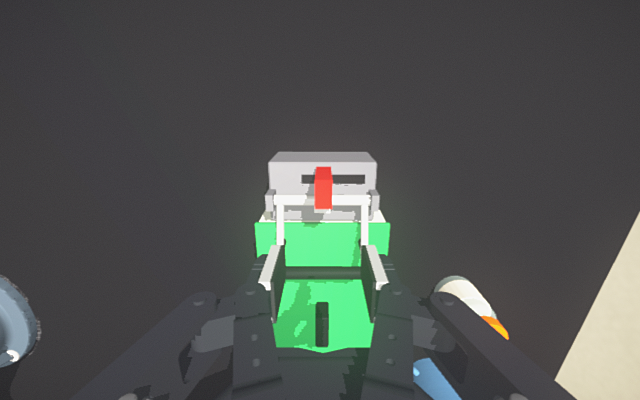

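The wrist view shows the red tab at (323,188), its slot running right (+x), and the model projection agrees. Now I descend, pinch and slide the tab clear.

Call:
carry_out:
  motion:
    - [[0,0,0,0.1,0,1,0],[0,0,0,0,0,1,0],[0,0,0,0,0,1,0],[0,0,0,0,0,0.8,0],[0,0,0,0,0,0.5,0],[0,0,0,0,0,0,0]]

```text
time: 4.4
ee_pos: [0.5425, 0.3046, 0.0982]
tcp_rot: [-0.002, 0.668, 0.744, -0.004]
wrist_force: [0.1, 0.5, -0.2]
grip_width: 0.0426
grasp_force: 0.0
```

Call:
carry_out:
  motion:
    - [[0,0,0,0,0,0,1],[0,0,0,0,0,0,1],[0,0,0,0,0,0,1],[0,0,0,0,0,0,1],[0,0,0,0,0,0,1],[0,0,0,0,0,0,1]]
  grip_force: 40

```text
time: 4.9
ee_pos: [0.5462, 0.306, 0.1036]
tcp_rot: [0.001, 0.668, 0.744, 0.001]
wrist_force: [-0.5, 0.4, 3.1]
grip_width: 0.0153
grasp_force: 43.1
```

Call:
carry_out:
  motion:
    - [[0,0,0,0,0.3,0,1],[0,0,0,0,0.3,0,1],[0,0,0,0,0.3,0,1],[0,0,0,0,0.15,0,1],[0,0,0,0,0,0,1],[0,0,0,0,0,0,1]]

```text
time: 5.4
ee_pos: [0.576, 0.3091, 0.1036]
tcp_rot: [-0.001, 0.668, 0.744, -0.001]
wrist_force: [-5.3, -0.0, 9.9]
grip_width: 0.0151
grasp_force: 44.1
```

Call:
carry_out:
  motion:
    - [[0,0,0,0,0,0,0],[0,0,0,0,0,0,0],[0,0,0,0,0,0,0],[0,0,0,0,0,-1,0],[0,0,0,0,0,-1,0],[0,0,-1,0,0,-1,0],[0,0,-1,0,0,0,0],[0,0,-1,0,0,0,0],[0,0,-1,0,0,0,0],[0,0,-1,0,0,0,0]]

```text
time: 6.23
ee_pos: [0.5771, 0.3089, 0.1923]
tcp_rot: [0.0, 0.489, 0.872, 0.0]
wrist_force: [-0.5, -0.2, -0.0]
grip_width: 0.0425
grasp_force: 0.0
```

Call:
carry_out:
  motion:
    - [[0,0,-1,0,0,0,0],[0,0,-1,0,0,0,0],[0,0,-1,0,0,0,0],[0,0,-1,0,0,0,0],[0,0,-1,0,0,0,0],[0,0,-1,0,0,0,0],[0,0,-1,0,0,0,0],[0,0,-1,0,0,0,0],[0,0,-1,0,0,0,0],[0,0,-1,0,0,0,0]]

```text
time: 7.07
ee_pos: [0.5771, 0.3089, 0.1918]
tcp_rot: [-0.0, 0.075, 0.997, -0.0]
wrist_force: [-0.2, -0.9, -0.2]
grip_width: 0.0429
grasp_force: 0.0
```

Call:
carry_out:
  motion:
    - [[0,0,-1,0,0,0,0],[0,0,-1,0,0,0,0],[0,0,-1,0,0,0,0],[0,0,0,0.35,-1,0,0],[0,0,0,0.35,-1,0,0],[0,0,0,0.35,-1,0,0],[0,0,0,0,-0.2,0,0],[0,0,0,0,0,0,0]]

```text
time: 7.73
ee_pos: [0.556, 0.2082, 0.1922]
tcp_rot: [-0.0, -0.052, 0.999, -0.0]
wrist_force: [0.1, 0.5, 0.7]
grip_width: 0.0427
grasp_force: 0.0
```

Run:
```python
from h import *
c=snap('side','d1');m=cv2.inRange(cv2.cvtColor(c['image'],cv2.COLOR_BGR2HSV),(0,150,120),(4,255,255)); m[:300]=0
v,u=np.where(m>0); print(len(u), u.min() if len(u) else 0,u.max() if len(u) else 0, 'd0 proj',proj(c,tw(0,.176,.12)),proj(c,tw(.032,.176,.12)))
plan(tw(0,.08,.092),TY+np.pi/2)
```

```text
256 332 342 d0 proj [355.46444276 372.0630045 ] [337.13793649 371.65577622]
now [0.5565 0.2096 0.1924] shift units [0.06 0.02 3.34] turn z units 0.01 tilt [ 0.001  0.001 -1.   ] q6 -1.5
```

Call:
carry_out:
  motion:
    - [[0,0,0,0.06,0,1,0],[0,0,0,0,0,1,0],[0,0,0,0,0,1,0],[0,0,0,0,0,0.3,0],[0,0,0,0,0,0,0],[0,0,0,0,0,0,1],[0,0,0,0,0,0,1],[0,0,0,0,0,0,1],[0,0,0,0,0,0,1],[0,0,0,0,0,0,1]]
  grip_force: 30

```text
time: 8.62
ee_pos: [0.5555, 0.211, 0.0951]
tcp_rot: [0.002, -0.053, 0.999, 0.001]
wrist_force: [0.2, 4.1, 3.5]
grip_width: 0.0127
grasp_force: 30.5
```

Call:
carry_out:
  motion:
    - [[0,0,0,0,0.21,-0.45,1],[0,0,0,0,0.26,-0.38,1],[0,0,0,0,0.32,-0.32,1],[0,0,0,0,0.38,-0.26,1],[0,0,0,0,0.42,-0.19,1],[0,0,0,0,0.44,-0.12,1],[0,0,0,0,0.46,-0.04,1],[0,0,0,0,0.46,0.04,1],[0,0,0,0,0.44,0.12,1],[0,0,0,0,0.21,0.09,1]]

```text
time: 9.45
ee_pos: [0.5439, 0.3182, 0.1404]
tcp_rot: [0.002, -0.054, 0.999, -0.0]
wrist_force: [1.9, -1.9, 5.6]
grip_width: 0.0125
grasp_force: 32.6
```

Call:
carry_out:
  motion:
    - [[0,0,0,0,0,0,1],[0,0,0,0,0,0,1],[0,0,0,0,0,0,1]]

```text
time: 9.7
ee_pos: [0.5438, 0.3188, 0.1399]
tcp_rot: [0.002, -0.054, 0.999, 0.002]
wrist_force: [1.2, 2.3, 4.5]
grip_width: 0.0129
grasp_force: 32.6
```

Call:
carry_out:
  motion:
    - [[0,0,0,0,0,0,0],[0,0,0,0,0,0,0],[0,0,0,0,0,0,0],[0,0,0,0,0,-1,0],[0,0,0,0,0,-1,0],[0,0,1,0,0,-0.5,0],[0,0,1,0,0,0,0],[0,0,1,0,0,0,0],[0,0,1,0,0,0,0],[0,0,1,0,0,0,0]]

```text
time: 10.53
ee_pos: [0.5415, 0.3169, 0.2131]
tcp_rot: [-0.001, 0.166, 0.986, -0.0]
wrist_force: [-0.8, 0.6, 0.2]
grip_width: 0.0428
grasp_force: 0.0
```

Call:
carry_out:
  motion:
    - [[0,0,1,0,0,0,0],[0,0,1,0,0,0,0],[0,0,1,0,0,0,0],[0,0,1,0,0,0,0],[0,0,1,0,0,0,0],[0,0,1,0,0,0,0],[0,0,1,0,0,0,0],[0,0,1,0,0,0,0],[0,0,1,0,0,0,0],[0,0,1,0,0,0,0]]

```text
time: 11.37
ee_pos: [0.5414, 0.3169, 0.2127]
tcp_rot: [-0.001, 0.567, 0.824, -0.001]
wrist_force: [0.7, 0.4, -0.4]
grip_width: 0.0426
grasp_force: 0.0
```

Call:
carry_out:
  motion:
    - [[0,0,1,0,0,0,0],[0,0,1,0,0,0,0],[0,0,1,0,0,0,0],[0,0,0,-1,0,0,0],[0,0,0,-1,0,0,0],[0,0,0,-1,0,0,0],[0,0,0,-1,0,0,0],[0,0,0,-1,0,0,0],[0,0,0,-1,0,0,0],[0,0,0,-0.3,0,0,0]]

```text
time: 12.2
ee_pos: [0.5622, 0.1256, 0.2129]
tcp_rot: [-0.0, 0.669, 0.743, -0.001]
wrist_force: [0.5, 0.8, -1.0]
grip_width: 0.0429
grasp_force: 0.0
```

Call:
carry_out:
  motion:
    - [[0,0,0,0,0,0,0]]

```text
time: 12.28
ee_pos: [0.5623, 0.1271, 0.2131]
tcp_rot: [-0.001, 0.67, 0.743, -0.001]
wrist_force: [-0.7, -0.0, 0.5]
grip_width: 0.0427
grasp_force: 0.0
```

```bash
cat > cov.py <<'E'
import sys
from m import *
fn,z=sys.argv[1],float(sys.argv[2])
snap('side',fn+'d');snap('scene',fn+'s')
for f in('s','d'): print(rect(fn+f,(50,100,60),(70,255,255),z))
E
python3 cov.py cv1 .081
python3 - <<'E'
from h import *
plan(tw(0,0,.087),TY)
E
```

```text
((563.26123046875, 131.05899047851562), (158.89288330078125, 255.63047790527344), 6.016940116882324)
((563.1332397460938, 131.61184692382812), (155.78103637695312, 256.23272705078125), 6.097261428833008)
now [0.5621 0.1298 0.2133] shift units [0.02 0.04 4.21] turn z units 0.02 tilt [-0.001  0.001 -1.   ] q6 -0.07
```

View pics/cv1d.png

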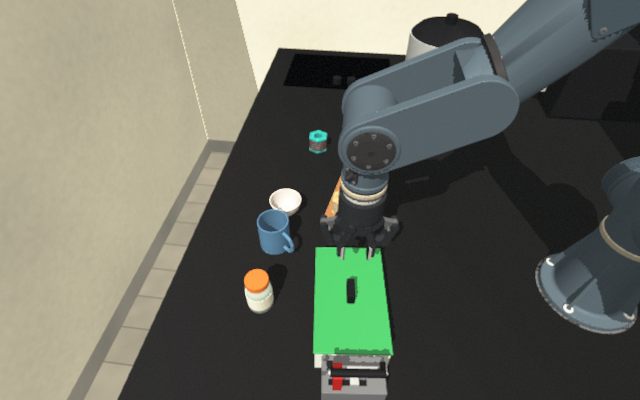

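The view shows the bar swung back over the pod at (357,372) and the cover still seated. Next I grip and lift the cover.

Call:
carry_out:
  motion:
    - [[0,0,0,0.02,0.04,1,0],[0,0,0,0,0,1,0],[0,0,0,0,0,1,0],[0,0,0,0,0,1,0],[0,0,0,0,0,0.2,0],[0,0,0,0,0,0,0],[0,0,0,0,0,0,1],[0,0,0,0,0,0,1],[0,0,0,0,0,0,1],[0,0,0,0,0,0,1]]
  grip_force: 70

```text
time: 13.22
ee_pos: [0.565, 0.1307, 0.0897]
tcp_rot: [0.001, 0.668, 0.744, 0.002]
wrist_force: [0.1, 2.2, 4.4]
grip_width: 0.0145
grasp_force: 72.0
```

Call:
carry_out:
  motion:
    - [[0,0,0,0,0,0,1],[0,0,0,0,0,-0.3,1],[0,0,0,0,0,-0.3,1],[0,0,0,0,0,-0.4,1],[0,0,0,0,0,-0.6,1],[0,0,0,0,0,-0.7,1],[0,0,0,0,0,-0.7,1],[0,0,0,0,0,-0.4,1],[0,0,0,0,0,0,1],[0,0,0,0,0,0,1]]

```text
time: 14.05
ee_pos: [0.5639, 0.13, 0.1905]
tcp_rot: [0.001, 0.668, 0.744, 0.001]
wrist_force: [-0.0, -0.7, -2.7]
grip_width: 0.0145
grasp_force: 71.1
```

Run:
```python
from h import *
c=snap('side','d3'); plan([.39,-.1,.1205])
```

```text
now [0.5631 0.13   0.1895] shift units [-7.   -6.56  2.3 ] turn z units 0.0 tilt [-0.001 -0.    -1.   ] q6 -0.07
```

View pics/d3.png

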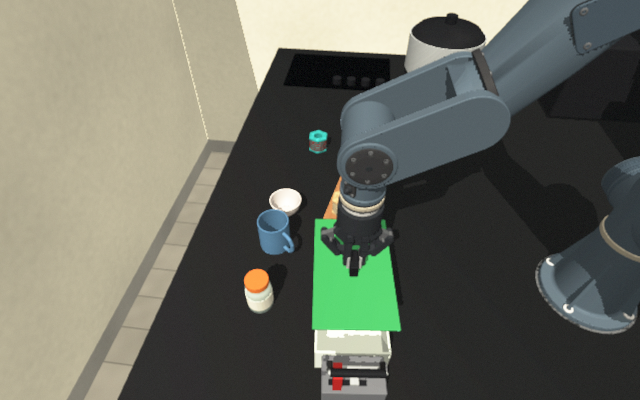

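The cover is lifted level (wrist force −2.7 N, its weight). I carry it to the robot's side.

Call:
carry_out:
  motion:
    - [[0,0,0,-0.4,-0.4,0,1],[0,0,0,-0.8,-0.7,0,1],[0,0,0,-0.8,-0.8,0,1],[0,0,0,-0.8,-0.8,0,1],[0,0,0,-0.8,-0.8,0,1],[0,0,0,-0.8,-0.8,0,1],[0,0,0,-0.8,-0.8,0,1],[0,0,0,-0.8,-0.7,0,1],[0,0,0,-0.6,-0.5,0,1],[0,0,0,-0.4,-0.26,0,1]]

```text
time: 14.93
ee_pos: [0.3877, -0.1005, 0.1886]
tcp_rot: [-0.002, 0.669, 0.743, -0.001]
wrist_force: [1.0, -0.4, -2.3]
grip_width: 0.0148
grasp_force: 71.0
```

Call:
carry_out:
  motion:
    - [[0,0,0,0,0,0.5,1],[0,0,0,0,0,0.8,1],[0,0,0,0,0,0.8,1],[0,0,0,0,0,0.8,1],[0,0,0,0,0,0.8,1],[0,0,0,0,0,0.8,1],[0,0,0,0,0,0.5,1],[0,0,0,0,0,0.2,1],[0,0,0,0,0,0.15,1],[0,0,0,0,0,0.15,1]]

```text
time: 15.77
ee_pos: [0.3906, -0.0997, 0.0242]
tcp_rot: [-0.0, 0.668, 0.744, -0.0]
wrist_force: [0.2, -0.5, -2.2]
grip_width: 0.0145
grasp_force: 70.8
```

Run:
```python
from h import *
plan([.39,-.1,.0235],TY); print(tcp()[2]['wrist_force'])
```

```text
now [ 0.3906 -0.0997  0.0242] shift units [-0.01 -0.02  0.02] turn z units 0.03 tilt [-0.  0. -1.] q6 -0.64
[ 0.22078822 -0.52281058 -2.21986072]
```

Call:
carry_out:
  motion:
    - [[0,0,0,0,0,0.05,1],[0,0,0,0,0,0,0.2],[0,0,0,0,0,0,0],[0,0,0,0,0,0,0],[0,0,0,0,0,-1,0],[0,0,0,0,0,-1,0],[0,0,0,0,0,-1,0],[0,0,0,0,0,-1,0],[0,0,0,0,0,-1,0],[0,0,0,0,0,-1,-1]]

```text
time: 16.6
ee_pos: [0.3901, -0.0994, 0.2053]
tcp_rot: [0.001, 0.668, 0.744, 0.0]
wrist_force: [0.6, -0.6, -0.1]
grip_width: 0.0532
grasp_force: 0.0
```

Run:
```python
from h import *
c=camera('wrist'); T=np.array(c['camera_from_world']); p,r,s=tcp(); m=r.as_matrix()
print('cam in tool',m.T@(-T[:3,:3].T@T[:3,3]-p),'look dir in tool',m.T@(-T[2,:3]),'K',c['intrinsics'][0][0])
plan([.58,-.268,.24],np.radians(78.6)); plan([.58,-.268,.24],np.radians(-11.4))
```

```text
cam in tool [ 0.08575094 -0.00142571 -0.13872833] look dir in tool [-0.31878863 -0.00918459  0.94778133] K 282.680509037398
now [ 0.3932 -0.1009  0.2098] shift units [-6.22  5.6  -0.91] turn z units -14.48 tilt [ 0.01  -0.006 -1.   ] q6 -0.64
now [ 0.3932 -0.1009  0.2098] shift units [-6.22  5.6  -0.91] turn z units 3.52 tilt [ 0.01  -0.006 -1.   ] q6 -0.64
```

Call:
carry_out:
  motion:
    - [[0,0,0,-0.8,0.4,-0.5,-1],[0,0,0,-1,0.5,-0.5,-1],[0,0,0,-1,0.5,0,-1],[0,0,0,-1,0.5,0,-1],[0,0,0,-1,0.5,0,-1],[0,0,0,-1,0.5,0,-1],[0,0,0,-1,0.5,0,-1],[0,0,0,-1,0.5,0,-1],[0,0,0,-1,0.4,0,-1],[0,0,0,-1,0.4,0,-1]]

```text
time: 17.48
ee_pos: [0.5627, -0.3779, 0.2333]
tcp_rot: [0.0, 0.668, 0.744, 0.0]
wrist_force: [-0.8, -0.5, 0.3]
grip_width: 0.0856
grasp_force: 0.0
```

Call:
carry_out:
  motion:
    - [[0,0,0,-0.6,0.1,0,-1],[0,0,0,0,0,0,-1],[0,0,0,0,0,0,-1]]

```text
time: 17.73
ee_pos: [0.5667, -0.3947, 0.2327]
tcp_rot: [-0.001, 0.669, 0.744, 0.0]
wrist_force: [0.0, 1.0, -0.0]
grip_width: 0.0853
grasp_force: 0.0
```

Run:
```python
from h import *
c=snap('wrist','w1')
print([proj(c,p).round() for p in ([.599,-.17,.065],[.5635,-.365,.065])])
im=c['image']; a=proj(c,[.599,-.17,.065]);b=proj(c,[.5635,-.365,.065])
x0=int(min(a[0],b[0])-50);x1=int(max(a[0],b[0])+50);y0=int(max(0,min(a[1],b[1])-50));y1=int(min(400,max(a[1],b[1])+50))
k=min(800/(x1-x0),600/(y1-y0)); print(x0,y0,k); cv2.imwrite('pics/w1c.png',cv2.resize(im[y0:y1,x0:x1],None,fx=k,fy=k,interpolation=2))
```

```text
[array([386., -59.]), array([323., 155.])]
272 0 2.926829268292683
```

View pics/w1c.png

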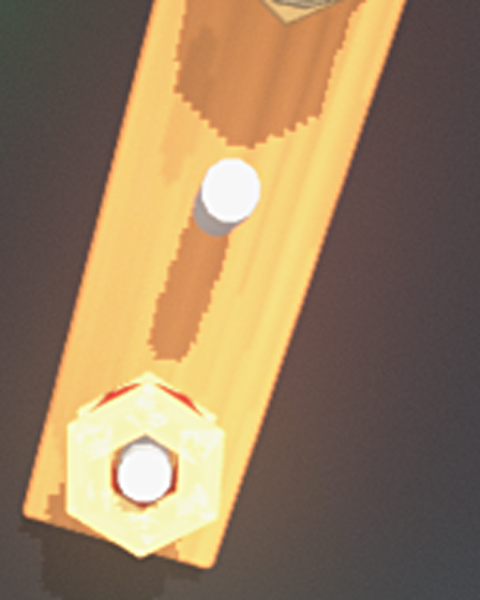

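Red reel's flats face image left and right (crop edges x≈67 and x≈223, i.e. full ≈295 and 348), which is nearly the tool's closing line. The post top is at crop (144,472).

Run:
```python
from h import *
c=load('w1.'[:-1]); k=2.926829; f=lambda u,v,z: ray(c,272+u/k,v/k,z)[:2]
L1,L2,R1,R2=[f(*p,.065) for p in((67,418),(68,518),(224,428),(222,518))]
for a,b in((L1,L2),(R1,R2)): print('edge yaw',np.degrees(np.arctan2(*(a-b)[::-1])))
print('ctr',(L1+L2+R1+R2)/4,'width',np.linalg.norm((L1+L2-R1-R2)/2),'post',f(144,472,.075),'mid post',f(231,190,.075))
s=load('s0'); print('decoys',ray(s,187,242,.05)[:2],ray(s,212,271,.05)[:2])
plan([*f(144,472,.075),.025],np.radians(5))
```

```text
edge yaw 94.80020270776237
edge yaw 96.46049086484842
ctr [ 0.56291388 -0.37173099] width 0.05893919216391509 post [ 0.56230134 -0.37003345] mid post [ 0.58110538 -0.27349347]
decoys [ 0.57562547 -0.4838622 ] [ 0.70418155 -0.46910386]
now [ 0.5664 -0.3935  0.2327] shift units [ 0.78 -0.05  6.93] turn z units 0.23 tilt [-0.001  0.002 -1.   ] q6 -0.88
```

Call:
carry_out:
  motion:
    - [[0,0,0,0.78,-0.05,0.5,-1],[0,0,0,0,0,0.9,-1],[0,0,0,0,0,0.9,-1],[0,0,0,0,0,0.9,-1],[0,0,0,0,0,0.9,-1],[0,0,0,0,0,0.9,-1],[0,0,0,0,0,0.9,-1],[0,0,0,0,0,0.7,-1],[0,0,0,0,0,0.3,-1],[0,0,0,0,0,0,-1]]

```text
time: 18.62
ee_pos: [0.5615, -0.3686, 0.0241]
tcp_rot: [-0.003, 0.668, 0.744, 0.0]
wrist_force: [-1.3, 0.1, 0.4]
grip_width: 0.0853
grasp_force: 0.0
```

Call:
carry_out:
  motion:
    - [[0,0,0,0,0,0,1],[0,0,0,0,0,0,1],[0,0,0,0,0,0,1],[0,0,0,0,0,0,1],[0,0,0,0,0,0,1],[0,0,0,0,0,0,1]]
  grip_force: 50

```text
time: 19.12
ee_pos: [0.5645, -0.3724, 0.0286]
tcp_rot: [0.002, 0.668, 0.744, 0.0]
wrist_force: [-0.3, 0.3, 7.7]
grip_width: 0.0572
grasp_force: 54.3
```

Call:
carry_out:
  motion:
    - [[0,0,0,0,0,-0.3,1],[0,0,0,0,0,-0.5,1],[0,0,0,0,0,-0.7,1],[0,0,0,0,0,-0.8,1],[0,0,0,0,0,-0.9,1],[0,0,0,0,0,-0.9,1],[0,0,0,0,0,-0.7,1],[0,0,0,0,0,-0.5,1],[0,0,0,0,0,0,1]]

```text
time: 19.87
ee_pos: [0.5649, -0.3729, 0.1899]
tcp_rot: [0.004, 0.668, 0.744, -0.0]
wrist_force: [0.5, 0.7, -1.0]
grip_width: 0.0573
grasp_force: 57.5
```

Run:
```python
from h import *
plan(tw(0,-.065,.19),TY)
snap('side','d4')
```

```text
now [ 0.5649 -0.3729  0.1899] shift units [14.52  1.74 -0.08] turn z units 0.03 tilt [ 0.006 -0.006 -1.   ] q6 -0.86
```

View pics/d4.png

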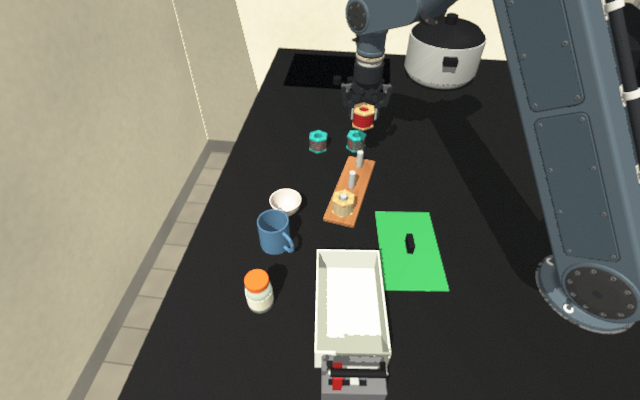

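Red reel is off its post and in the fingers at (364,117). I carry it to the tub.

Call:
carry_out:
  motion:
    - [[0,0,0,0.5,0.1,0,1],[0,0,0,1,0.12,0,1],[0,0,0,1,0.12,0,1],[0,0,0,1,0.12,0,1],[0,0,0,1,0.12,0,1],[0,0,0,1,0.12,0,1],[0,0,0,1,0.12,0,1],[0,0,0,1,0.12,0,1],[0,0,0,1,0.12,0,1],[0,0,0,1,0.12,0,1]]

```text
time: 20.75
ee_pos: [0.5657, -0.0813, 0.1832]
tcp_rot: [-0.002, 0.668, 0.744, -0.001]
wrist_force: [0.8, -0.4, -1.5]
grip_width: 0.057
grasp_force: 57.5
```

Call:
carry_out:
  motion:
    - [[0,0,0,1,0.12,0,1],[0,0,0,1,0.12,0,1],[0,0,0,1,0.12,0,1],[0,0,0,1,0.12,0,1],[0,0,0,0.6,0.1,0,1],[0,0,0,0.4,0.08,0,1],[0,0,0,0,0,0,1],[0,0,0,0,0,0,1]]

```text
time: 21.42
ee_pos: [0.5705, 0.0674, 0.1841]
tcp_rot: [-0.001, 0.668, 0.745, -0.001]
wrist_force: [0.7, -0.3, -0.5]
grip_width: 0.0571
grasp_force: 57.5
```

Run:
```python
from h import *
plan(tw(0,-.065,.02),TY); print(tcp()[2]['grip_width'])
```

```text
now [0.5705 0.0674 0.1841] shift units [-0.05 -0.01  5.47] turn z units 0.05 tilt [-0.002 -0.    -1.   ] q6 -0.19
0.05714719966229061
```

Call:
carry_out:
  motion:
    - [[0,0,0,0,0,0.6,1],[0,0,0,0,0,0.8,1],[0,0,0,0,0,0.8,1],[0,0,0,0,0,0.8,1],[0,0,0,0,0,0.8,1],[0,0,0,0,0,0.7,1],[0,0,0,0,0,0.5,1],[0,0,0,0,0,0.3,1],[0,0,0,0,0,0.1,1],[0,0,0,0,0,0,1]]

```text
time: 22.25
ee_pos: [0.5712, 0.0661, 0.0225]
tcp_rot: [-0.0, 0.669, 0.744, -0.0]
wrist_force: [-0.4, -0.1, -0.6]
grip_width: 0.0576
grasp_force: 57.5
```

Call:
carry_out:
  motion:
    - [[0,0,0,0,0,0,-0.6],[0,0,0,0,0,0,-0.75],[0,0,0,0,0,0,-0.75],[0,0,0,0,0,0,-0.75],[0,0,0,0,0,-0.5,-0.75],[0,0,0,0,0,-1,-0.75],[0,0,0,0,0,-1,-0.75],[0,0,0,0,0,-1,-0.75],[0,0,0,0,0,-1,-0.75],[0,0,0,0,0,-1,-0.75]]

```text
time: 23.08
ee_pos: [0.5712, 0.0672, 0.1902]
tcp_rot: [0.0, 0.668, 0.744, 0.0]
wrist_force: [1.7, -0.9, -0.4]
grip_width: 0.0744
grasp_force: 0.0
```

Run:
```python
from h import *
plan([.582,-.19,.23],TY) 
plan([.602,-.175,.23],np.radians(6))
```

```text
now [0.5712 0.0672 0.1902] shift units [-8.56 -0.56 -1.33] turn z units 0.03 tilt [ 0.001 -0.    -1.   ] q6 -0.18
now [0.5712 0.0672 0.1902] shift units [-8.14  0.15 -1.32] turn z units 0.03 tilt [ 0.001 -0.    -1.   ] q6 -0.18
```

Move just short of the cream reel on the −y side, so that the wrist camera sees it.

Call:
carry_out:
  motion:
    - [[0,0,0,-0.7,0.02,-0.3,-1],[0,0,0,-1,0.02,-0.3,-1],[0,0,0,-1,0.02,-0.3,-1],[0,0,0,-1,0.02,-0.3,-1],[0,0,0,-1,0.02,0,-1],[0,0,0,-1,0.02,0,-1],[0,0,0,-1,0.02,0,-1],[0,0,0,-1,0.01,0,-1],[0,0,0,-0.9,0,0,-1],[0,0,0,-0.4,0,0,-1]]

```text
time: 23.92
ee_pos: [0.6052, -0.2045, 0.2247]
tcp_rot: [0.001, 0.669, 0.743, -0.0]
wrist_force: [0.1, -0.3, 0.7]
grip_width: 0.0852
grasp_force: 0.0
```

Call:
carry_out:
  motion:
    - [[0,0,0,0,0,0,-1],[0,0,0,0,0,0,-1]]

```text
time: 24.08
ee_pos: [0.6044, -0.2003, 0.2241]
tcp_rot: [-0.001, 0.668, 0.744, 0.0]
wrist_force: [0.1, 1.1, -0.0]
grip_width: 0.0857
grasp_force: 0.0
```

Run:
```python
from h import *
c=snap('wrist','w2'); p=proj(c,[.60,-.172,.065]); print(p)
x0,y0=int(p[0]-120),int(max(0,p[1]-90)); im=c['image'][y0:y0+180,x0:x0+240]; print(x0,y0)
cv2.imwrite('pics/w2c.png',cv2.resize(im,None,fx=3.3,fy=3.3,interpolation=2)); snap('side','d5')
```

```text
[321.47756836 157.70581031]
201 67
```

View pics/w2c.png

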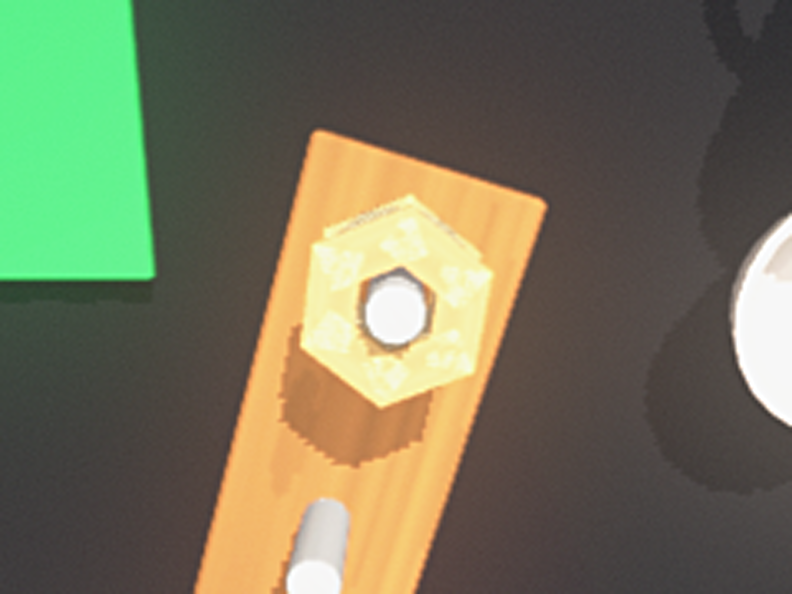

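Cream reel: crop corners are (312,242), (301,345), (475,374) and (493,268), so the left and right flats are slightly turned. The post top is at (396,311).

Run:
```python
from h import *
c=load('w2'); f=lambda u,v,z: ray(c,201+u/3.3,67+v/3.3,z)[:2]
L1,L2,R1,R2=[f(*p,.065) for p in((312,242),(301,345),(493,268),(475,374))]
ys=[np.arctan2(*(a-b)[::-1]) for a,b in((L1,L2),(R1,R2))];print(np.degrees(ys))
print('ctr',(L1+L2+R1+R2)/4,'width',np.linalg.norm((L1+L2-R1-R2)/2),'post',f(396,311,.075))
plan([*f(396,311,.075),.025],np.mean(ys)-np.pi/2)
```

```text
[88.12902118 88.15542652]
ctr [ 0.59964417 -0.17499316] width 0.05863588360623163 post [ 0.59975129 -0.17389583]
now [ 0.6044 -0.1989  0.2241] shift units [ 0.84 -0.06  6.64] turn z units 1.62 tilt [-0.001  0.001 -1.   ] q6 -0.6
```

Call:
carry_out:
  motion:
    - [[0,0,0,0.84,-0.06,0.5,-1],[0,0,0.8,0,0,0.9,-1],[0,0,0.82,0,0,0.9,-1],[0,0,0,0,0,0.9,-1],[0,0,0,0,0,0.9,-1],[0,0,0,0,0,0.9,-1],[0,0,0,0,0,0.9,-1],[0,0,0,0,0,0.5,-1],[0,0,0,0,0,0.2,-1],[0,0,0,0,0,0,-1]]

```text
time: 25.02
ee_pos: [0.5993, -0.1739, 0.0247]
tcp_rot: [-0.002, 0.718, 0.696, -0.001]
wrist_force: [0.1, 0.2, 0.3]
grip_width: 0.0853
grasp_force: 0.0
```

Call:
carry_out:
  motion:
    - [[0,0,0,0,0,0,1],[0,0,0,0,0,0,1],[0,0,0,0,0,0,1],[0,0,0,0,0,0,1],[0,0,0,0,0,0,1],[0,0,0,0,0,0,1]]

```text
time: 25.52
ee_pos: [0.6016, -0.1764, 0.028]
tcp_rot: [0.001, 0.719, 0.695, 0.001]
wrist_force: [0.2, 1.6, 6.2]
grip_width: 0.0573
grasp_force: 54.8
```

Call:
carry_out:
  motion:
    - [[0,0,0,0,0,-0.3,1],[0,0,0,0,0,-0.5,1],[0,0,0,0,0,-0.7,1],[0,0,0,0,0,-0.8,1],[0,0,0,0,0,-0.9,1],[0,0,0,0,0,-0.9,1],[0,0,0,0,0,-0.7,1],[0,0,0,0,0,-0.5,1],[0,0,-0.8,0,0,0,1],[0,0,-0.82,0,0,0,1]]

```text
time: 26.35
ee_pos: [0.6007, -0.1764, 0.1872]
tcp_rot: [0.002, 0.667, 0.745, 0.0]
wrist_force: [0.3, 0.4, -1.6]
grip_width: 0.0573
grasp_force: 54.1
```

Run:
```python
from h import *
plan(tw(0,.04,.19),TY);print(tcp()[2]['grip_width'])
```

```text
now [ 0.6007 -0.1764  0.1872] shift units [11.64 -0.11 -0.11] turn z units 0.07 tilt [ 0.003 -0.001 -1.   ] q6 -0.57
0.05733773455027328
```

Call:
carry_out:
  motion:
    - [[0,0,0,0.6,0,0,1],[0,0,0,1,0,0,1],[0,0,0,1,0,0,1],[0,0,0,1,0,0,1],[0,0,0,1,0,0,1],[0,0,0,1,0,0,1],[0,0,0,1,0,0,1],[0,0,0,1,0,0,1],[0,0,0,1,-0.05,0,1],[0,0,0,1,-0.05,0,1]]

```text
time: 27.18
ee_pos: [0.5649, 0.1122, 0.185]
tcp_rot: [-0.001, 0.669, 0.744, -0.0]
wrist_force: [-0.9, -0.7, -2.0]
grip_width: 0.0573
grasp_force: 54.1
```

Call:
carry_out:
  motion:
    - [[0,0,0,1,0,0,1],[0,0,0,0.7,0,0,1],[0,0,0,0.3,0,0,1],[0,0,0,0,0,0,1],[0,0,0,0,0,0,1]]

```text
time: 27.6
ee_pos: [0.5596, 0.1696, 0.1851]
tcp_rot: [0.0, 0.668, 0.744, -0.0]
wrist_force: [0.5, -0.4, -1.4]
grip_width: 0.0571
grasp_force: 54.1
```

Call:
carry_out:
  motion:
    - [[0,0,0,0,0,0.6,1],[0,0,0,0,0,0.8,1],[0,0,0,0,0,0.8,1],[0,0,0,0,0,0.8,1],[0,0,0,0,0,0.8,1],[0,0,0,0,0,0.7,1],[0,0,0,0,0,0.5,1],[0,0,0,0,0,0.3,1],[0,0,0,0,0,0.1,1],[0,0,0,0,0,0,1]]

```text
time: 28.43
ee_pos: [0.5601, 0.1686, 0.0226]
tcp_rot: [-0.0, 0.669, 0.744, -0.0]
wrist_force: [-0.1, 0.2, -0.5]
grip_width: 0.0572
grasp_force: 54.2
```

Call:
carry_out:
  motion:
    - [[0,0,0,0,0,0,-0.6],[0,0,0,0,0,0,-0.75],[0,0,0,0,0,0,-0.75],[0,0,0,0,0,0,-0.75],[0,0,0,0,0,-0.5,-0.75],[0,0,0,0,0,-1,-0.75],[0,0,0,0,0,-1,-0.75],[0,0,0,0,0,-1,-0.75],[0,0,0,0,0,-1,-0.75],[0,0,0,0,0,-1,0]]

```text
time: 29.27
ee_pos: [0.5598, 0.1697, 0.1902]
tcp_rot: [0.0, 0.668, 0.744, 0.0]
wrist_force: [0.6, 0.4, -0.0]
grip_width: 0.0642
grasp_force: 0.0
```

```bash
python3 cov.py cv2 .014
python3 - <<'E'
from h import *
plan([.39,-.1,.2],TY)
E
```

```text
((421.1761779785156, -66.95953369140625), (164.4642791748047, 262.4121398925781), 6.273008346557617)
((417.28924560546875, -65.89642333984375), (154.9137420654297, 259.5066223144531), 5.608047962188721)
now [0.5637 0.1703 0.1943] shift units [-8.33 -6.72 -0.28] turn z units 0.04 tilt [ 0.013  0.001 -1.   ] q6 -0.0
```

View pics/cv2d.png

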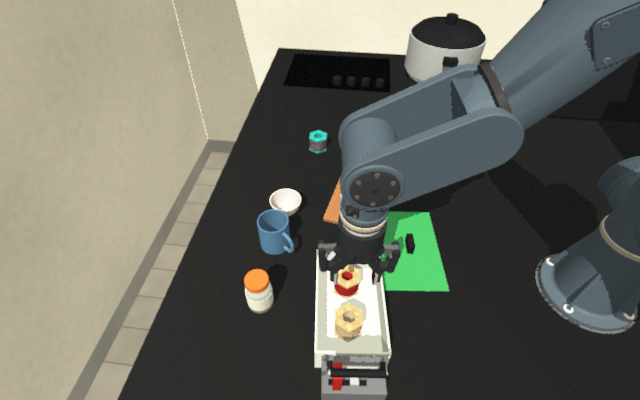

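Both reels stand upright in the tub at (347,280) and (349,322). Next I check whether the cover was knocked, and where it is.

Run:
```python
from m import *
for f in('d4','d5','cv2d'): print(rect(f,(50,100,60),(70,255,255),.014))
for f in('d4','cv2d','cv2s'):
    c=load(f); print(f,[proj(c,p).round() for p in([.39,-.1,.044],[.419,-.066,.044])])
```

```text
((418.5434265136719, -65.70770263671875), (156.8151397705078, 258.9924011230469), 6.226237773895264)
((418.31854248046875, -65.66355895996094), (156.55355834960938, 258.7518615722656), 6.384068012237549)
((417.28924560546875, -65.89642333984375), (154.9137420654297, 259.5066223144531), 5.608047962188721)
d4 [array([421., 231.]), array([410., 240.])]
cv2d [array([421., 231.]), array([410., 240.])]
cv2s [array([267., 151.]), array([280., 152.])]
```

The cover was indeed knocked: it now lies at (0.4185, −0.066) with a yaw of about 6.2°.

Run:
```python
from h import *
plan([.4185,-.066,.0225],np.radians(6.2))
```

```text
now [0.5637 0.1703 0.1943] shift units [-7.31 -5.73  5.65] turn z units -0.0 tilt [ 0.013  0.001 -1.   ] q6 -0.0
```

Call:
carry_out:
  motion:
    - [[0,0,0,-0.5,-0.4,-0.2,0],[0,0,0,-0.9,-0.7,0,0],[0,0,0,-0.9,-0.7,0,0],[0,0,0,-0.9,-0.7,0,0],[0,0,0,-0.9,-0.7,0,0],[0,0,0,-0.9,-0.7,0,0],[0,0,0,-0.9,-0.7,0,0],[0,0,0,-0.9,-0.7,0,0],[0,0,0,-0.5,-0.4,0,0],[0,0,0,0,0,0,0]]

```text
time: 30.2
ee_pos: [0.4113, -0.0684, 0.1938]
tcp_rot: [-0.001, 0.67, 0.743, -0.001]
wrist_force: [0.2, 0.4, -0.2]
grip_width: 0.0428
grasp_force: 0.0
```

Call:
carry_out:
  motion:
    - [[0,0,0,0,0,0,0],[0,0,0,0,0,0,0]]

```text
time: 30.37
ee_pos: [0.4138, -0.0661, 0.1941]
tcp_rot: [0.0, 0.668, 0.744, 0.0]
wrist_force: [0.0, -0.3, 0.3]
grip_width: 0.0428
grasp_force: 0.0
```

```bash
python3 cov.py cv3 .014
python3 - <<'E'
from h import *
plan([.4185,-.066,.0225],np.radians(6.2))
E
```

```text
((422.15374755859375, -66.92826843261719), (165.74688720703125, 263.42388916015625), 5.921431064605713)
((418.2387390136719, -65.72203063964844), (156.7559051513672, 258.9131774902344), 6.289543628692627)
now [ 0.414  -0.0657  0.1941] shift units [-0.03  0.14  5.72] turn z units 0.01 tilt [ 0.  0. -1.] q6 -0.53
```

Call:
carry_out:
  motion:
    - [[0,0,0,-0.03,0.14,0.6,0],[0,0,0,0,0,0.8,0],[0,0,0,0,0,0.8,0],[0,0,0,0,0,0.8,0],[0,0,0,0,0,0.8,0],[0,0,0,0,0,0.8,0],[0,0,0,0,0,0.7,0],[0,0,0,0,0,0.35,0],[0,0,0,0,0,0,0],[0,0,0,0,0,0,0]]

```text
time: 31.3
ee_pos: [0.418, -0.0661, 0.024]
tcp_rot: [-0.001, 0.667, 0.745, -0.0]
wrist_force: [-0.6, -0.1, -0.2]
grip_width: 0.0427
grasp_force: 0.0
```

Call:
carry_out:
  motion:
    - [[0,0,0,0,0,0,1],[0,0,0,0,0,0,1],[0,0,0,0,0,0,1],[0,0,0,0,0,0,1],[0,0,0,0,0,0,1],[0,0,0,0,0,0,1]]
  grip_force: 80

```text
time: 31.8
ee_pos: [0.4183, -0.0668, 0.0257]
tcp_rot: [0.001, 0.668, 0.744, 0.0]
wrist_force: [0.8, 2.8, 7.5]
grip_width: 0.0139
grasp_force: 79.2
```

Call:
carry_out:
  motion:
    - [[0,0,0,0,0,-0.4,1],[0,0,0,0,0,-0.7,1],[0,0,0,0,0,-0.8,1],[0,0,0,0,0,-0.8,1],[0,0,0,0,0,-0.8,1],[0,0,0,0,0,-0.8,1],[0,0,0,0,0,-0.7,1],[0,0,0,0,0,-0.3,1],[0,0,0,0,0,0,1],[0,0,0,0,0,0,1]]

```text
time: 32.63
ee_pos: [0.4176, -0.0668, 0.184]
tcp_rot: [0.001, 0.668, 0.744, 0.0]
wrist_force: [0.2, 0.8, -3.0]
grip_width: 0.0141
grasp_force: 78.8
```

Run:
```python
from h import *
plan(tw(0,0,.19),TY)
```

```text
now [ 0.4176 -0.0668  0.184 ] shift units [ 6.02  5.53 -0.2 ] turn z units 0.03 tilt [ 0.001 -0.001 -1.   ] q6 -0.53
```

Call:
carry_out:
  motion:
    - [[0,0,0,0.4,0.4,0,1],[0,0,0,0.7,0.6,0,1],[0,0,0,0.7,0.6,0,1],[0,0,0,0.7,0.6,0,1],[0,0,0,0.7,0.6,0,1],[0,0,0,0.7,0.6,0,1],[0,0,0,0.7,0.7,0,1],[0,0,0,0.7,0.7,0,1],[0,0,0,0.5,0.5,0,1],[0,0,0,0.22,0.23,0,1]]

```text
time: 33.47
ee_pos: [0.5642, 0.1326, 0.1816]
tcp_rot: [-0.001, 0.667, 0.745, -0.0]
wrist_force: [0.3, -0.0, -2.2]
grip_width: 0.0138
grasp_force: 78.7
```

Call:
carry_out:
  motion:
    - [[0,0,0,0,0,0.7,1],[0,0,0,0,0,0.7,1],[0,0,0,0,0,0.4,1],[0,0,0,0,0,0,1],[0,0,0,0,0,0,1],[0,0,0,0,0,0,1]]

```text
time: 33.97
ee_pos: [0.5634, 0.13, 0.1296]
tcp_rot: [-0.0, 0.668, 0.744, -0.0]
wrist_force: [-0.3, 0.0, -2.6]
grip_width: 0.0141
grasp_force: 78.6
```

Run:
```python
from m import *
p=tcp()[0]; z=.014+p[2]-.0257; print(p,'plate top z',z); snap('side','d6');snap('scene','s6')
for f in('s6','d6'): print(rect(f,(50,100,60),(70,255,255),z))
plan(tw(0,0,.1),TY)
```

```text
[0.5633501  0.13004252 0.12960664] plate top z 0.11790663586240022
((565.7767333984375, 129.1597900390625), (160.99313354492188, 261.261474609375), 6.006230354309082)
((563.9871215820312, 131.66917419433594), (155.7560272216797, 254.9547119140625), 6.175230026245117)
now [0.564  0.1302 0.1305] shift units [ 0.02 -0.03  1.02] turn z units 0.03 tilt [ 0.002  0.    -1.   ] q6 -0.07
```

View pics/d6.png

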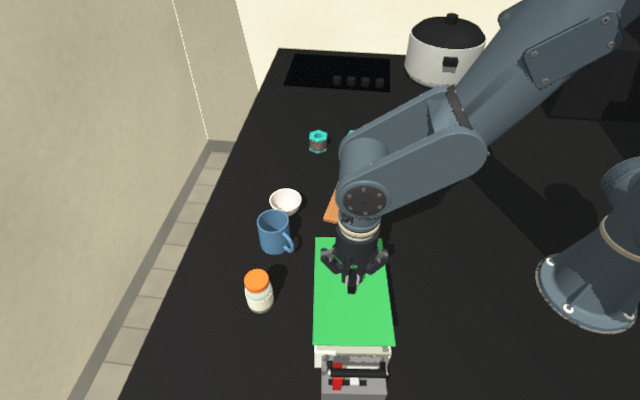

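The cover hangs over the tub within about 1 mm and 0.1° of the seated reference, so I lower it.

Call:
carry_out:
  motion:
    - [[0,0,0,0,-0.03,0.2,1],[0,0,0,0,0,0.2,1],[0,0,0,0,0,0.2,1],[0,0,0,0,0,0.2,1],[0,0,0,0,0,0.15,1],[0,0,0,0,0,0.1,1],[0,0,0,0,0,0.1,1],[0,0,0,0,0,0.07,1],[0,0,0,0,0,0,1],[0,0,0,0,0,0,1]]

```text
time: 34.9
ee_pos: [0.5627, 0.1304, 0.093]
tcp_rot: [0.0, 0.668, 0.744, 0.0]
wrist_force: [0.6, -0.1, -2.7]
grip_width: 0.0144
grasp_force: 78.7
```

Call:
carry_out:
  motion:
    - [[0,0,0,0,0,0.04,1],[0,0,0,0,0,0.03,1],[0,0,0,0,0,0,0.3],[0,0,0,0,0,0,0],[0,0,0,0,0,0,0],[0,0,0,0,0,-0.5,0],[0,0,0,0,0,-1,0],[0,0,0,0,0,-1,0],[0,0,0,0,0,-1,0],[0,0,0,0,0,0,0]]

```text
time: 35.73
ee_pos: [0.5666, 0.1306, 0.2019]
tcp_rot: [0.005, 0.668, 0.744, 0.004]
wrist_force: [1.6, 0.0, 0.9]
grip_width: 0.0425
grasp_force: 0.0
```

```bash
python3 cov.py cv4 .081
python3 - <<'E'
from h import *
h=np.radians(115); print('bar@95.9deg',tw(0,.155-.079*np.cos(h),.081+.079*np.sin(h)))
plan(tw(0,.1884,.22),TY)
E
```

```text
((563.7145385742188, 130.48550415039062), (159.2866668701172, 255.35333251953125), 6.029732704162598)
((563.6845092773438, 131.70803833007812), (155.8189239501953, 256.1673278808594), 6.129322052001953)
bar@95.9deg [0.54350821 0.31795484 0.15259832]
now [0.5634 0.1304 0.1973] shift units [ 6.29  0.02 -0.76] turn z units 0.03 tilt [ 0.004  0.    -1.   ] q6 -0.07
```

The cover is seated, with the same position and size as at the start. I go back to the bar.

Call:
carry_out:
  motion:
    - [[0,0,-1,0,0,-0.9,0],[0,0,-1,0,0,0,0],[0,0,-1,0,0,0,0],[0,0,-1,0,0,0,0],[0,0,-1,0,0,0,0],[0,0,-1,0,0,0,0],[0,0,-1,0,0,0,0],[0,0,-1,0,0,0,0],[0,0,-1,0,0,0,0],[0,0,-1,0,0,0,0]]

```text
time: 36.67
ee_pos: [0.5612, 0.1302, 0.2207]
tcp_rot: [-0.002, 0.289, 0.957, -0.001]
wrist_force: [0.5, 0.2, 0.7]
grip_width: 0.0427
grasp_force: 0.0
```

Call:
carry_out:
  motion:
    - [[0,0,-1,0,0,0,0],[0,0,-1,0,0,0,0],[0,0,-1,0,0,0,0],[0,0,-1,0,0,0,0],[0,0,-1,0,0,0,0],[0,0,-1,0,0,0,0],[0,0,-1,0,0,0,0],[0,0,-1,0,0,0,0],[0,0,0,0,0.5,0,0],[0,0,0,0,0.9,0,0]]

```text
time: 37.5
ee_pos: [0.5574, 0.1702, 0.2207]
tcp_rot: [-0.002, -0.052, 0.999, -0.001]
wrist_force: [0.2, 0.4, 0.2]
grip_width: 0.043
grasp_force: 0.0
```

Call:
carry_out:
  motion:
    - [[0,0,0,0,1,0,0],[0,0,0,0,1,0,0],[0,0,0,0,1,0,0],[0,0,0,0,1,0,0],[0,0,0,0,0.7,0,0],[0,0,0,0,0.2,0,0],[0,0,0,0,0,0,0],[0,0,0,0,0,0,0]]

```text
time: 38.17
ee_pos: [0.5415, 0.3175, 0.2215]
tcp_rot: [-0.001, -0.054, 0.999, -0.001]
wrist_force: [-0.1, 0.5, -0.3]
grip_width: 0.0426
grasp_force: 0.0
```

Run:
```python
from h import *
plan([.5438,.3188,.1395],TY+np.pi/2)
```

```text
now [0.5415 0.3175 0.2215] shift units [-0.09  0.04  2.73] turn z units 0.04 tilt [-0.003 -0.002 -1.   ] q6 -1.33
```

Call:
carry_out:
  motion:
    - [[0,0,0,-0.09,0.04,0.8,0],[0,0,0,0,0,0.9,0],[0,0,0,0,0,0.8,0],[0,0,0,0,0,0.23,0],[0,0,0,0,0,0,0],[0,0,0,0,0,0,1],[0,0,0,0,0,0,1],[0,0,0,0,0,0,1],[0,0,0,0,0,0,1],[0,0,0,0,0,0,1]]
  grip_force: 30

```text
time: 39.0
ee_pos: [0.5461, 0.32, 0.1427]
tcp_rot: [0.002, -0.054, 0.999, 0.0]
wrist_force: [1.1, -0.6, 3.1]
grip_width: 0.0124
grasp_force: 30.4
```

Call:
carry_out:
  motion:
    - [[0,0,0,0,-0.21,-0.09,1],[0,0,0,0,-0.44,-0.12,1],[0,0,0,0,-0.46,-0.04,1],[0,0,0,0,-0.46,0.04,1],[0,0,0,0,-0.44,0.12,1],[0,0,0,0,-0.42,0.19,1],[0,0,0,0,-0.38,0.26,1],[0,0,0,0,-0.32,0.32,1],[0,0,0,0,-0.26,0.38,1],[0,0,0,0,-0.21,0.45,1]]

```text
time: 39.83
ee_pos: [0.5568, 0.211, 0.0948]
tcp_rot: [0.0, -0.053, 0.999, 0.0]
wrist_force: [2.9, 6.6, 7.4]
grip_width: 0.0128
grasp_force: 32.7
```

Call:
carry_out:
  motion:
    - [[0,0,0,0,0,0,1],[0,0,0,0,0,0,1],[0,0,0,0,0,0,1]]

```text
time: 40.08
ee_pos: [0.5566, 0.2111, 0.094]
tcp_rot: [-0.0, -0.054, 0.999, -0.001]
wrist_force: [4.0, 1.5, -4.2]
grip_width: 0.0123
grasp_force: 32.1
```

Call:
carry_out:
  motion:
    - [[0,0,0,0,0,0.06,1],[0,0,0,0,0,0,1],[0,0,0,0,0,0,0],[0,0,0,0,0,0,0],[0,0,0,0,0,0,0],[0,0,0,0,0,-1,0],[0,0,0,0,0,-1,0],[0,0,0,0,0,-1,0],[0,0,1,0,0,-0.5,0],[0,0,1,0,0,0,0]]

```text
time: 40.92
ee_pos: [0.558, 0.2127, 0.2029]
tcp_rot: [0.003, 0.035, 0.999, 0.001]
wrist_force: [0.6, 0.1, -0.1]
grip_width: 0.043
grasp_force: 0.0
```

Call:
carry_out:
  motion:
    - [[0,0,1,0,0,0,0],[0,0,1,0,0,0,0],[0,0,1,0,0,0,0],[0,0,1,0,0,0,0],[0,0,1,0,0,0,0],[0,0,1,0,0,0,0],[0,0,1,0,0,0,0],[0,0,1,0,0,0,0],[0,0,1,0,0,0,0],[0,0,1,0,0,0,0]]

```text
time: 41.75
ee_pos: [0.5552, 0.2121, 0.1982]
tcp_rot: [-0.001, 0.455, 0.891, -0.001]
wrist_force: [-1.1, 0.1, 0.1]
grip_width: 0.0428
grasp_force: 0.0
```

Call:
carry_out:
  motion:
    - [[0,0,1,0,0,0,0],[0,0,1,0,0,0,0],[0,0,1,0,0,0,0],[0,0,1,0,0,0,0],[0,0,1,0,0,0,0],[0,0,1,0,0,0,0],[0,0,0,0.9,0.3,0,0],[0,0,0,0.9,0.3,0,0],[0,0,0,0.9,0.3,0,0],[0,0,0,0.5,0.17,0,0]]

```text
time: 42.58
ee_pos: [0.5774, 0.3135, 0.1983]
tcp_rot: [-0.001, 0.668, 0.745, -0.0]
wrist_force: [1.2, -0.3, -0.2]
grip_width: 0.0429
grasp_force: 0.0
```

Call:
carry_out:
  motion:
    - [[0,0,0,0,0,0,0],[0,0,0,0,0,0,0]]

```text
time: 42.75
ee_pos: [0.5768, 0.3115, 0.198]
tcp_rot: [-0.0, 0.667, 0.745, -0.001]
wrist_force: [0.4, 1.1, -0.8]
grip_width: 0.0427
grasp_force: 0.0
```

Run:
```python
from h import *
plan(tw(.032,.176,.103),TY)
c=snap('side','d7'); cv2.imwrite('pics/d7c.png',cv2.resize(c['image'][220:400,270:450],None,fx=3.3,fy=3.3,interpolation=2))
```

```text
now [0.5768 0.3115 0.198 ] shift units [-0.08 -0.01  3.17] turn z units 0.06 tilt [-0.002 -0.002 -1.   ] q6 0.22
```

View pics/d7c.png

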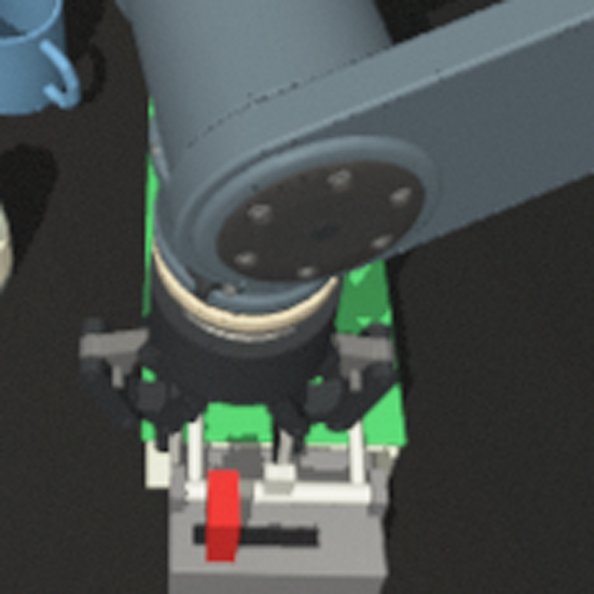

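The catch is down with its side arms forward over the cover, and the tab is clear at crop (222,510). I pinch it and slide it home.

Call:
carry_out:
  motion:
    - [[0,0,0,-0.08,0,0.9,0],[0,0,0,0,0,0.9,0],[0,0,0,0,0,0.9,0],[0,0,0,0,0,0.4,0],[0,0,0,0,0,0,0],[0,0,0,0,0,0,1],[0,0,0,0,0,0,1],[0,0,0,0,0,0,1],[0,0,0,0,0,0,1],[0,0,0,0,0,0,1]]
  grip_force: 40

```text
time: 43.63
ee_pos: [0.5761, 0.3083, 0.1075]
tcp_rot: [-0.001, 0.668, 0.744, -0.002]
wrist_force: [-5.6, -1.8, 2.6]
grip_width: 0.0148
grasp_force: 40.7
```

Call:
carry_out:
  motion:
    - [[0,0,0,0,-0.3,0,1],[0,0,0,0,-0.3,0,1],[0,0,0,0,-0.3,0,1],[0,0,0,0,-0.2,0,1],[0,0,0,0,0,0,1],[0,0,0,0,0,0,1],[0,0,0,0,0,0,1]]

```text
time: 44.22
ee_pos: [0.545, 0.3051, 0.1074]
tcp_rot: [0.0, 0.668, 0.744, -0.0]
wrist_force: [-0.5, -4.1, 7.5]
grip_width: 0.0151
grasp_force: 41.5
```

Call:
carry_out:
  motion:
    - [[0,0,0,0,-0.08,0,1],[0,0,0,0,0,0,1],[0,0,0,0,0,0,0],[0,0,0,0,0,0,0],[0,0,0,0,0,0,0],[0,0,0,0,0,-1,0],[0,0,0,0,0,-1,0],[0,0,0,0,0,-1,0],[0,0,0,0,0,-1,0],[0,0,0,0,0,-1,0]]

```text
time: 45.05
ee_pos: [0.5421, 0.3054, 0.2567]
tcp_rot: [-0.001, 0.668, 0.744, -0.001]
wrist_force: [0.7, 0.6, -0.7]
grip_width: 0.0427
grasp_force: 0.0
```

Call:
carry_out:
  motion:
    - [[0,0,0,-0.5,-0.9,-0.5,0],[0,0,0,-0.5,-0.9,-0.5,0],[0,0,0,-0.5,-0.9,-0.5,0],[0,0,0,-0.5,-0.9,0,0],[0,0,0,-0.5,-0.5,0,0],[0,0,0,-0.5,0,0,0],[0,0,0,0,0,0,0],[0,0,0,0,0,0,0],[0,0,0,0,0,0,0],[0,0,0,0,0,0,0]]

```text
time: 45.88
ee_pos: [0.4307, 0.2031, 0.3007]
tcp_rot: [-0.0, 0.668, 0.744, 0.0]
wrist_force: [0.4, 0.2, -0.9]
grip_width: 0.0427
grasp_force: 0.0
```

```bash
python3 cov.py cv5 .081
python3 - <<'E'
from h import *
c=load('cv5d'); m=cv2.inRange(cv2.cvtColor(c['image'],cv2.COLOR_BGR2HSV),(0,150,120),(4,255,255)); m[:300]=0
v,u=np.where(m>0); print(len(u),u.min(),u.max())
cv2.imwrite('pics/cv5c.png',cv2.resize(c['image'][220:400,270:450],None,fx=3.3,fy=3.3,interpolation=2))
E
```

```text
((563.9400024414062, 129.91342163085938), (158.95840454101562, 258.0852355957031), 6.029732704162598)
((563.7189331054688, 131.38743591308594), (155.8189239501953, 256.8122253417969), 6.129322052001953)
276 350 361
```

View pics/cv5c.png

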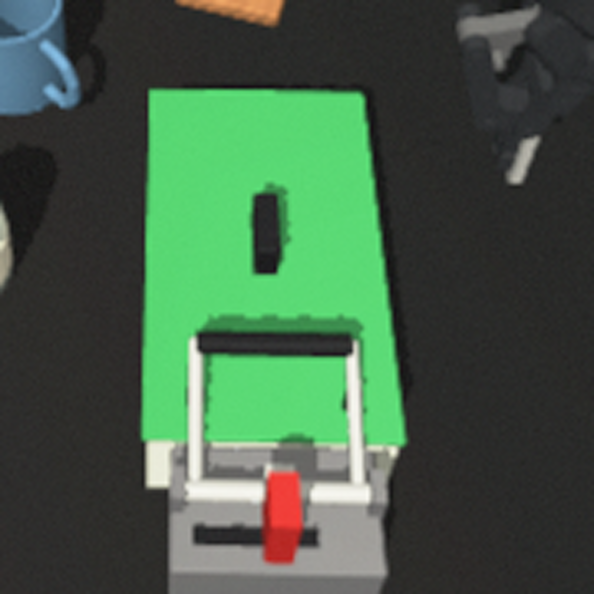

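The picture shows the cover seated, the bar down at full-image row ≈324 (model 323.6) and the tab home at column ≈355.5 (model 355.5). I hand in.

```bash
python3 -c "
from bench import *
print(close_job())"
```

```text
the job is handed in; nothing more can be done
None
```

The job is handed in (no verdict was returned): the red and cream reels, the only two present, are in the tub, with the cover seated, the catch down and the red tab home.

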